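# Hang the bench mallet in its sprung collar

## Task

Put the mallet away: lift it out of the white drying block, lower it handle-first through the sprung collar on the stand, and settle its head fully home between the collar's two upright cheeks, feeling for the right angle by turning it gently if need be. Then let go of it; never force it against the collar, and leave the timer, cup and bottle where they are.

Things in the scene. Friction and masses are not known exactly. Their poses are not given: they have to be found in the camera images.
- mallet: Small mallet standing upright in the drying block: round steel handle 16 mm thick, 90 mm long, its foot tapered to 9 mm over the last 9 mm; on top a grey nylon block head 64 mm long, 22 wide, 24 high. About 0.11 to 0.18 kg. Origin at the centre of the handle's foot; x along the head's length, y across it, z up to the head. The head's underside is at z = 90 mm. Half a turn about z makes no difference.
- head (a point): Centre of the mallet's head, 102 mm above the foot; axes as the mallet's. Best taken from above by the head's two end faces, 64 mm apart, which stay clear of the collar; keep the fingertips no lower than 15 mm below the head's underside. Taken crosswise (22 mm), only its top 12 mm stay free when it is home.
- foot (a point): Centre of the end of the mallet's handle (the same point as the mallet's origin). Keep the mallet centred on the ring and do not twist it hard against the cheeks: forces of all its contacts with the stand, sideways ones too, count together against the 20 N.
- block: White drying block, 80 x 80 x 55 mm, fixed to the bench, with an upright round hole 18.5 mm wide in the middle of its top, 43 mm deep (hole floor 12 mm above the bench), in which the mallet's handle stands. Origin at the centre of its underside, z up.
- stand: Holder stand, fixed to the bench: grey base plate 120 x 90 x 10 mm, steel post 95 mm high standing 56 mm from the ring's axis on the +x side, and an arm to a guide ring that carries a sprung aluminium collar. Origin on the bench under the ring's axis; z up, x from the ring's axis to the post.
- ring (a point): On the ring's axis at the collar's seat, 125 mm above the bench; axes as the stand's. The seat is the top face of the collar's flange (50 mm wide, 12 thick, bore 19 mm) between two parallel upright cheeks, each 27 mm long, 8.5 thick, 12 high, with a gap of 26 mm between them. Home: handle down the bore, the head's underside on the seat, its ends sticking out of the gap's two open ends.
- cheek_top (a point): On the ring's axis at the height of the cheeks' tops (137 mm); axes as the stand's, NOT the gap's. The gap runs at an unmeasured angle, 0.2 to 1.2 rad counter-clockwise from above from the stand's x axis, another each time; the collar is clamped there and does not turn. At a wrong angle the head rests on the cheeks, 12 mm too high; it drops in only within about 0.1 rad of the gap.
- guide (a point): Middle of the guide ring (60 mm wide, 82.5 mm above the bench). In it the collar gives straight down on a spring: nothing up to 4 N, then 1 N per mm, hard stop after 8 mm (12 N). More than 20 N between mallet and stand is too much. If it is pressed 2 to 4 mm down while the mallet is slowly turned, the force vanishes as the gap is met and the collar springs up round the head.
- timer: White lab timer lying on the bench, 64 x 64 x 18 mm; bystander. Origin at the centre of its underside.
- cup: White specimen cup with lid, 65 mm wide, 64 mm high; bystander. Origin at the centre of its underside.
- bottle: White plastic reagent bottle with blue cap, 48 mm wide, 98 mm high; bystander. Origin at the centre of its underside.
Not all that is in view belongs to the job. There is more than one size of the mallet; the job needs the larger.

How it is judged:
On the way, in this order (a step that is already met when the one before it is completed fails the run):
1. the mallet is lifted clear of the drying block (z of foot in the frame of block above 0.06 m), for 0.1 s.
2. the handle is down through the ring, and upright (z of foot in the frame of ring below -0.05 m and horizontal distance between foot and ring below 0.012 m and angle between mallet's own z axis and vertical below 0.15 rad), for 0.1 s.
At the end, for the whole second after the job is handed in: The mallet hangs at rest and released, handle down through the collar, its head home between the cheeks: the underside of the head within 4 mm above and 5 mm below the height of the seat, head centred on the ring's axis within 6 mm, upright within 0.08 rad (z of mallet in the frame of ring between -0.095 and -0.086 m and horizontal distance between head and ring below 0.006 m and angle between mallet's own z axis and vertical below 0.08 rad and linear speed of mallet below 0.02 m/s and contact force between the fingers and mallet below 0.1 N); the robot touches nothing.
It fails at once if the mallet is forced against the stand or its collar with more than 20 N (contact force between mallet and stand above 20 N).
It fails at once if the timer is knocked or shifted by more than 2 cm (distance of timer from where it was at the start of the episode above 0.02 m).
It fails at once if the cup is knocked or shifted by more than 2 cm (distance of cup from where it was at the start of the episode above 0.02 m).
It fails at once if the bottle is knocked or shifted by more than 2 cm (distance of bottle from where it was at the start of the episode above 0.02 m).
It also fails if it takes over 70 s, if anything falls off the work surface, if the arm or the gripper's body presses on something with over 40 N, if the wrist force passes 120 N, or if a joint passes its speed limit or range.

## Robot

A 7-joint arm with a two-finger parallel gripper is mounted at the origin on a cart in front of the work surface, level with it; the furniture and walls round the work are solid. World frame = base frame: x ahead of the robot, y to its left, z up, the work surface at z = 0. Lengths are in m, angles in rad, forces in N, time in s.
With the tool pointing down it reaches from about 0.4 to 0.85 m from the base axis. Payload 10.4 kg.
Tool frame: the origin (TCP) lies midway between the tips of the shut fingers; the grasp point (between the pads) lies manip.pinch_z behind it (manip.pinch_z is the distance from the TCP to the grasp point, in m); z points along the fingers, y is the direction in which the jaws open and shut (so a half turn about z gives the same grasp; the last joint's range is limited). The gripper opens to 85 mm and grips with 20 to 120 N. Pads are 22 mm wide; open, the fingers measure 114 mm over their backs; the gripper's body (76 mm by 85 mm) begins 54 mm behind the grasp point. The pads swing forward as they close: fully open they stand 13 mm farther back than shut.
Start: joints at [1.184, 0.332, -0.065, 1.46, 0.022, 1.35, -0.088], TCP at [0.222, -0.584, 0.231] pointing down, gripper open.
Joint ranges: [-2.6, 2.6], [-0.5, 2.12], [-1.47, 1.34], [0.16, 2.42], [-1.27, 4.41], [0.06, 2.06], [-2.6, 2.6]. Speed limits (rad/s): [2.22, 2.22, 2.79, 2.79, 3.14, 3.14, 3.14].

## Interface

Orientations are given as a unit quaternion [x, y, z, w].
In Python, from workcell import manip gives the robot as it stands.
- The arm moves only by the shell command python3 -m handwheel 'ROWS' [FORCE]. ROWS is JSON, a list that holds one entry, the list of rows, each a list of 7 numbers: the shift along the tool's x, y, z in m, then the turn, a rotation vector about the tool's x, y, z in rad, then the finger opening in m, from 0 to 0.0854. In form: [[[tx, ty, tz, ax, ay, az, claw], ...]]. A call has 1 to 8 rows; each row is the pose to reach, as a shift and turn from the pose commanded when the call began, along the tool's axes at that moment; what a row does not reach only later rows make up. A row lasts 1/8 s, in which the tool goes at most 62.5 mm and 10.7 degrees, less where a joint would pass 70% of its speed; a pose out of reach is approached as far as the arm can. A call with a gripper value outside its range is refused whole. The fingers move at their own pace and stop on an object; FORCE is the grip in N (left out, the last holds). Time passes only in rows, so rows that repeat a pose let the fingers close. It gives the time, the measured TCP pose, the force and the opening at its end, in the units of the state.
- manip.get_obs(): the state, without advancing time (a new reading comes with each control period).
- manip.camera(name): name is "scene" or "top" or "wrist"; returns the picture (480x640x3 uint8, blue, green, red); there is no depth.
- manip.calibration(name): a dict with "fx", "fy", "cx", "cy" (pixels), "view" (4x4, takes a point from world to camera coordinates); the wrist camera has in their place "tool_from_camera" (4x4, takes a point from camera to tool coordinates, whose origin is the TCP and whose axes are the flange's). Camera axes: x right, y up, looking along -z (the intrinsics and any distortion apply to the point x, -y, -z); pixel columns grow to the right and rows downward; lengths in m; the calibration is good to about 2 mm. The wrist camera is an equidistant fisheye: a pixel r from the principal point sees the ray r / f radians off the axis. A picture is of the moment at which its call begins: read the wrist's pose just before it. calibration takes no time and is no camera call.
- manip.hand_in(): hands the job in, once; it reports no verdict.
The state is a dict: "clock": time; "joint_pos": joint angles; "joint_velocities": joint speeds; "tau": joint torques, N m; "position": TCP position; "ee_rot": TCP orientation; "ft_force": force on the tool from outside, world axes, zero at the start; "torque": the same for the moment, N m; "grip_width": opening from 0.0 (shut) to 1.0 (fully open).
Only numpy, scipy, OpenCV 4.12 (cv2) and the standard library are available. Lean on these libraries where they do the work, as an engineer would, in place of code of your own. Each camera call takes 0.05 s, during which the arm holds its last target.

## Working session

There is one attempt and no reset: what is moved stays moved. The work goes in short steps, Python scripts to look and compute and a shell command to move; the robot and the scene stay as the last step left them, time stands still between calls to the robot, and variables do not carry over. Pictures are saved under pics/ and viewed, and the job is handed in when it is done.

```bash
mkdir -p pics
python3 - <<'E'
from workcell import manip
import cv2,numpy as np
o=manip.get_obs()
for k,v in o.items(): print(k,np.round(v,4))
print(manip.pinch_z)
for n in ("scene","top","wrist"):
    c=manip.calibration(n); print(n,{k:np.round(v,4).tolist() for k,v in c.items()})
    cv2.imwrite(f"pics/{n}0.png",manip.camera(n))
E
```

```text
clock 0.0
joint_pos [ 1.1844  0.3329 -0.0647  1.461   0.0216  1.3499 -0.0885]
joint_velocities [ 0.0002  0.0006  0.0008 -0.0005  0.0009  0.0015 -0.0002]
tau [-1.00000e-04 -6.25464e+01  4.87000e-02 -3.91610e+01  1.61000e-02
  9.70000e-03 -0.00000e+00]
position [ 0.2222 -0.5837  0.2305]
ee_rot [ 9.835e-01  1.809e-01 -2.000e-04 -7.000e-04]
ft_force [ 0.2229  0.4594 -0.9423]
torque [ 0.0562 -0.0105  0.0473]
grip_width 0.9996
0.0187
scene {'fx': 437.8737, 'fy': 437.8737, 'cx': 312.236, 'cy': 241.2682, 'view': [[0.4974, -0.8674, -0.0111, -0.2539], [0.6813, 0.3828, 0.6239, -0.4632], [-0.537, -0.3179, 0.7814, -0.6106], [0.0, 0.0, 0.0, 1.0]]}
top {'fx': 447.0073, 'fy': 447.0073, 'cx': 319.4115, 'cy': 238.3779, 'view': [[-0.0228, -0.9997, -0.0006, 0.0576], [0.9971, -0.0228, 0.0721, -0.5892], [-0.0721, 0.0011, 0.9974, -0.9996], [0.0, 0.0, 0.0, 1.0]]}
wrist {'fx': 371.6483, 'fy': 371.6483, 'cx': 319.3572, 'cy': 241.2697, 'tool_from_camera': [[0.0, 0.9628, 0.2704, 0.0688], [1.0, -0.0002, 0.0006, -0.0003], [0.0006, 0.2704, -0.9628, -0.1433], [0.0, 0.0, 0.0, 1.0]]}
```

View pics/scene0.png

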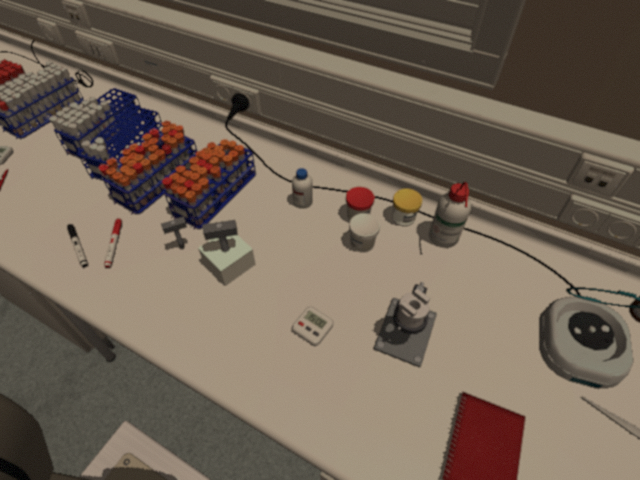

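View pics/top0.png

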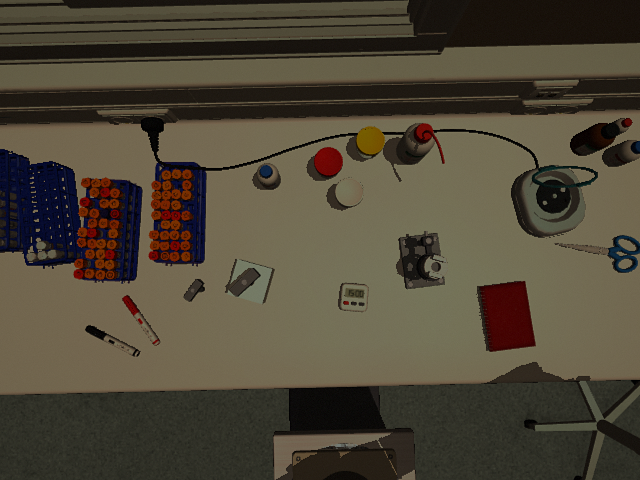

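View pics/wrist0.png

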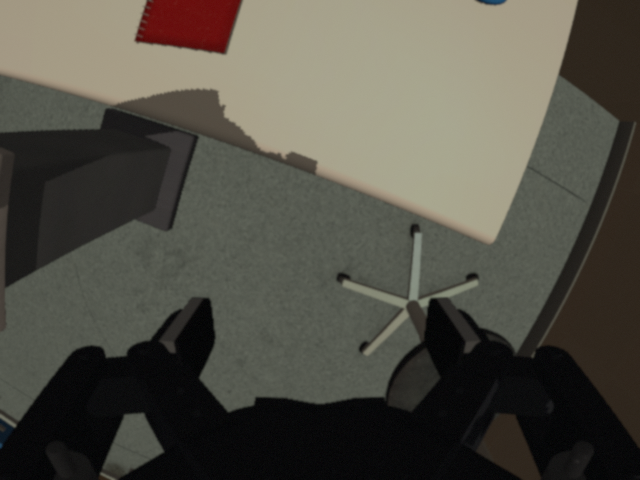

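Two mallets are in view: one in the white block (top 243,281; scene 220,230) and one standing on its own (top 195,290; scene 175,228). The one in the block fits, because it is larger and stands in the drying block. I'll confirm that with enlarged crops.

Run:
```python
import cv2,numpy as np
t=cv2.imread('pics/top0.png');s=cv2.imread('pics/scene0.png')
g=lambda im:np.clip(im.astype(float)*1.6,0,255).astype(np.uint8)
a=cv2.resize(g(t[250:310,175:285]),(800,436),interpolation=cv2.INTER_CUBIC)
b=cv2.resize(g(t[225:297,385:460]),(576,553),interpolation=cv2.INTER_CUBIC)
c=cv2.resize(g(s[205:285,155:265]),(770,560),interpolation=cv2.INTER_CUBIC)
d=cv2.resize(g(s[275:370,365:445]),(480,570),interpolation=cv2.INTER_CUBIC)
for n,i in zip('abcd',(a,b,c,d)): cv2.imwrite(f'pics/crop_{n}.png',i)
```

```text
(no output)
```

View pics/crop_a.png

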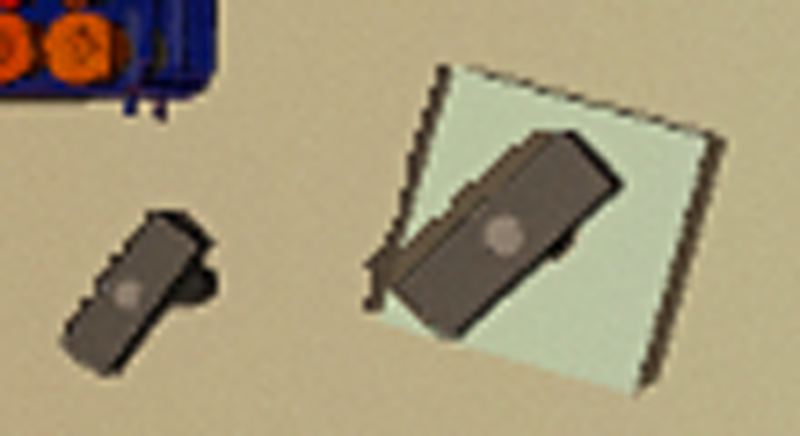

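View pics/crop_b.png

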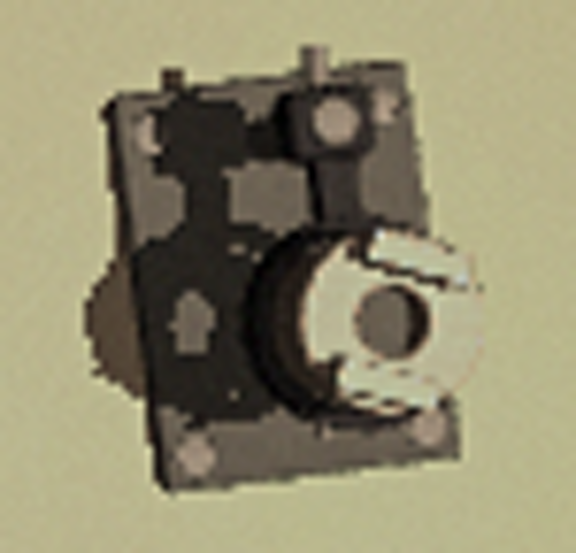

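View pics/crop_d.png

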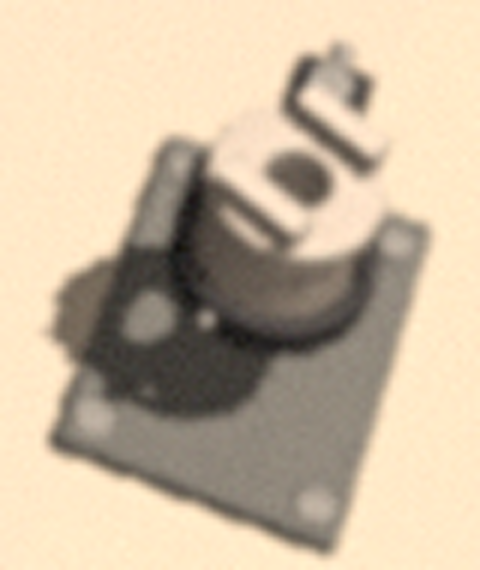

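View pics/crop_c.png

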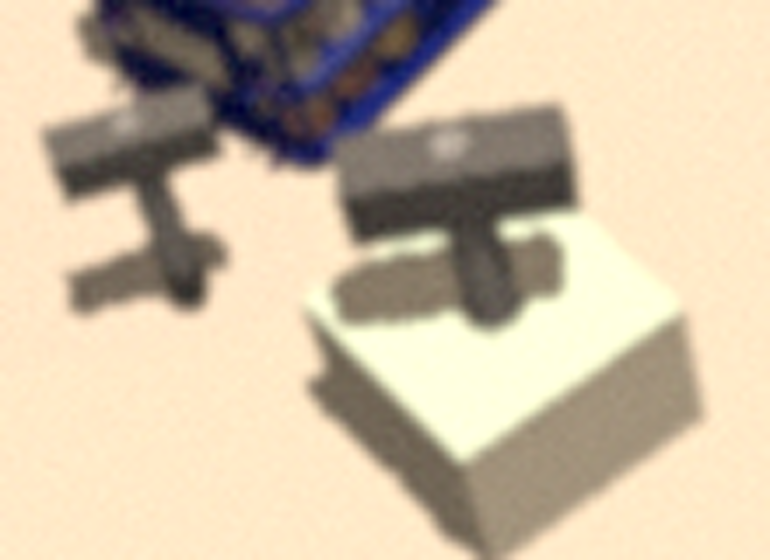

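The crops confirm it: the mallet in the block (top 244,282) is clearly the bigger of the two. The collar bore is at top (436,267), and both cheeks are visible. Next I'll turn pixels into positions.

```bash
cat > h.py <<'E'
import numpy as np,cv2
from workcell import manip
from scipy.spatial.transform import Rotation as R
def ray(name,px,T=None):
    c=manip.calibration(name);u,v=px
    a=(u-c['cx'])/c['fx'];b=(v-c['cy'])/c['fy']
    if name!='wrist':
        V=np.array(c['view']);d=np.array([a,-b,-1.]);
        return -V[:3,:3].T@V[:3,3], V[:3,:3].T@d
    th=np.hypot(a,b);s=np.sin(th)/max(th,1e-9)
    d=np.array([a*s,-b*s,-np.cos(th)])
    C=np.array(c['tool_from_camera']);p,q=T;M=R.from_quat(q).as_matrix()
    return np.array(p)+M@C[:3,3], M@C[:3,:3]@d
def onz(name,px,z,T=None):
    o,d=ray(name,px,T);return o+d*(z-o[2])/d[2]
def proj(name,P,T=None):
    c=manip.calibration(name);P=np.array(P)
    if name!='wrist':
        V=np.array(c['view']);x=V[:3,:3]@P+V[:3,3]
        return np.array([c['cx']+c['fx']*x[0]/-x[2],c['cy']-c['fy']*x[1]/-x[2]])
    C=np.array(c['tool_from_camera']);p,q=T;M=R.from_quat(q).as_matrix()
    x=C[:3,:3].T@(M.T@(P-np.array(p))-C[:3,3])
    th=np.arctan2(np.hypot(x[0],x[1]),-x[2]);r=np.hypot(x[0],x[1])
    return np.array([c['cx']+c['fx']*th*x[0]/r,c['cy']-c['fy']*th*x[1]/r])
def tri(*rays):
    A=0;b=0
    for o,d in rays:
        d=d/np.linalg.norm(d);P=np.eye(3)-np.outer(d,d);A=A+P;b=b+P@o
    return np.linalg.solve(A,b)
def pose():
    o=manip.get_obs();return np.array(o['position']),np.array(o['ee_rot'])
def snap(n,name):
    T=pose();im=manip.camera(n);cv2.imwrite(f'pics/{name}.png',im);return T,im
E
python3 - <<'E'
from h import *
A=lambda x,y:(175+x/7.27-.5+.07,250+y/7.27-.43)
B=lambda x,y:(385+x/7.68-.43,225+y/7.68-.43)
C=lambda x,y:(155+x/7-.43,205+y/7-.43)
D=lambda x,y:(365+x/6-.43,275+y/6-.43)
e1=onz('top',A(596,157),.126);e2=onz('top',A(421,308),.126)
print('head',onz('top',A(503,235),.126),e1,e2,np.linalg.norm(e1-e2),np.arctan2(*(e1-e2)[[1,0]]))
print('head scene',onz('scene',C(449,145),.126),tri(ray('top',A(503,235)),ray('scene',C(449,145))))
print('bore top',onz('top',B(394,322),.125),'scene',onz('scene',D(301,178),.125),tri(ray('top',B(394,322)),ray('scene',D(301,178))))
print('post',onz('top',B(335,120),.105),tri(ray('top',B(335,120)),ray('scene',D(340,70))))
for p in [((375,262),(465,285)),((340,375),(415,408)),((345,357),(432,385)),((378,232),(470,262))]:
    a,b=[onz('top',B(*q),.137) for q in p];print(a,b,np.arctan2(*(a-b)[[1,0]]))
for n,p in dict(timer=(353,297),cup=(348,193),bottle=(266,173),small=(195,290)).items(): print(n,onz('top',p,.05))
p,q=pose();print(R.from_quat(q).as_matrix().round(3))
E
```

```text
head [0.49757343 0.20017133 0.126     ] [0.51875332 0.17386785 0.126     ] [0.47778454 0.22329957 0.126     ] 0.06420229640900202 -0.8787421411681091
head scene [0.49792472 0.19872765 0.126     ] [0.4979778  0.19976625 0.12531459]
bore top [ 0.51990374 -0.1921742   0.125     ] scene [ 0.5197702  -0.19339684  0.125     ] [ 0.52013138 -0.19290268  0.12396734]
post [ 0.57530659 -0.18356433  0.105     ] [ 0.57642306 -0.18665829  0.09809594]
[ 0.53569659 -0.18472506  0.137     ] [ 0.52912608 -0.20809741  0.137     ] 1.296746425649929
[ 0.50633168 -0.17433644  0.137     ] [ 0.49727305 -0.1936215   0.137     ] 1.131662616677206
[ 0.51100343 -0.17583723  0.137     ] [ 0.50317113 -0.19832642  0.137     ] 1.2356641342657375
[ 0.54355373 -0.18583812  0.137     ] [ 0.53512664 -0.20967045  0.137     ] 1.2309184922560106
timer [ 0.45743419 -0.02672702  0.05      ]
cup [ 0.68855036 -0.02207432  0.05      ]
bottle [0.73807075 0.16059018 0.05      ]
small [0.48066194 0.32057724 0.05      ]
[[ 0.935  0.356 -0.   ]
 [ 0.356 -0.935  0.001]
 [-0.    -0.001 -1.   ]]
```

The head centre is at about (0.498, 0.200) at -0.879 rad. The ring is at about (0.520, -0.193), with the gap at about 1.23 rad in world axes. I'll stop above the ring on the way for a close look.

```bash
python3 -m handwheel '[[[0.418,-0.26,-0.03,0,0,0,0.0854],[0.418,-0.26,-0.03,0,0,0,0.0854],[0.418,-0.26,-0.03,0,0,0,0.0854],[0.418,-0.26,-0.03,0,0,0,0.0854],[0.418,-0.26,-0.03,0,0,0,0.0854],[0.418,-0.26,-0.03,0,0,0,0.0854],[0.418,-0.26,-0.03,0,0,0,0.0854],[0.418,-0.26,-0.03,0,0,0,0.0854]]]' 40; python3 -m handwheel '[[[0,0,0,0,0,0,0.0854],[0,0,0,0,0,0,0.0854],[0,0,0,0,0,0,0.0854]]]'
python3 - <<'E'
from h import *
T,im=snap('wrist','ringw'); print(T)
print(proj('wrist',[.52,-.1927,.125],T))
u,v=proj('wrist',[.52,-.1927,.125],T).astype(int)
c=im[max(0,v-110):v+110,u-140:u+140]; print(u-140,max(0,v-110))
cv2.imwrite('pics/ringw_c.png',cv2.resize(np.clip(c*1.5,0,255).astype(np.uint8),None,fx=2.8,fy=2.7 if c.shape[0]<200 else 2.7,interpolation=cv2.INTER_CUBIC))
E
```

```text
clock: 1.15
position: [0.5215, -0.1903, 0.2614]
ee_rot: [0.983, 0.181, 0.0, 0.0]
ft_force: [0.9, -1.1, 0.7]
grip_width: 0.996
clock: 1.52
position: [0.5198, -0.1939, 0.2611]
ee_rot: [0.984, 0.18, -0.0, 0.0]
ft_force: [-0.6, -0.5, -0.3]
grip_width: 0.998
(array([ 0.51977031, -0.19387953,  0.26112798]), array([ 9.83719218e-01,  1.79711914e-01, -3.05707627e-04,  1.85842833e-04]))
[318.59366682 228.2667877 ]
178 118
```

View pics/ringw.png

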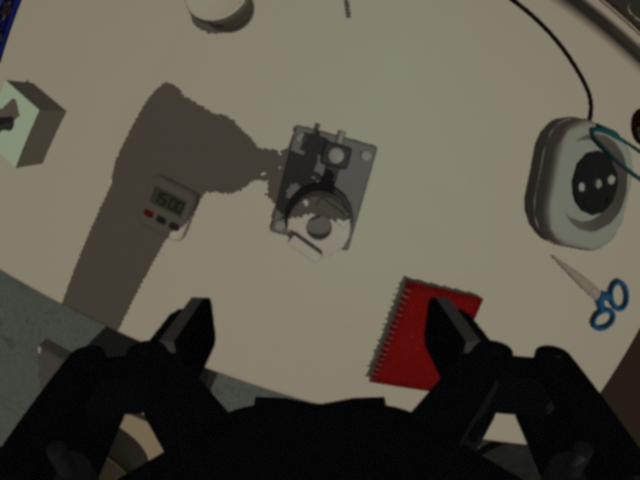

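View pics/ringw_c.png

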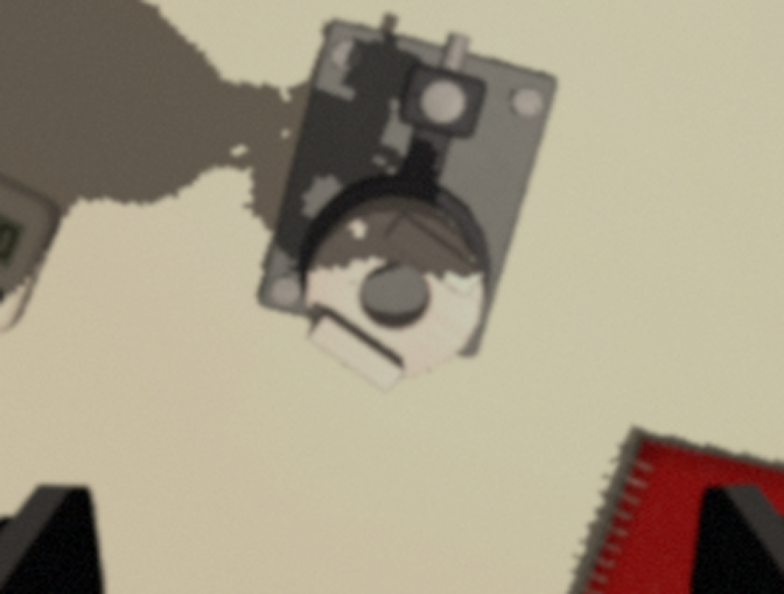

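Run:
```python
from h import *
T=(np.array([0.51977031,-0.19387953,0.26112798]),np.array([9.83719218e-01,1.79711914e-01,-3.05707627e-04,1.85842833e-04]))
W=lambda x,y:(178+x/2.8-.3,118+y/2.7-.3)
print(onz('wrist',W(395,294),.125,T))
for p,z in [(((318,322),(400,372)),.137),(((308,340),(387,388)),.137),(((405,213),(475,260)),.137),(((322,310),(403,362)),.125)]:
    a,b=[onz('wrist',W(*q),z,T) for q in p];print(a,b,np.linalg.norm(a-b),np.arctan2(*(a-b)[[1,0]]))
print('post',onz('wrist',W(443,100),.105,T))
# moves to above mallet
p,q=T;M=R.from_quat(q).as_matrix();print(M.T@(np.array([.4976,.2000,.19])-p))
```

```text
[ 0.52129776 -0.192357    0.125     ]
[ 0.50930479 -0.17496373  0.137     ] [ 0.50347656 -0.20055222  0.137     ] 0.02624383880245004 1.3468490948648184
[ 0.50346936 -0.17417882  0.137     ] [ 0.49780148 -0.19893091  0.137     ] 0.025392733157347382 1.3456915058424903
[ 0.54590197 -0.18586297  0.137     ] [ 0.54034941 -0.20763378  0.137     ] 0.02246773761177245 1.3210742482481788
[ 0.50971619 -0.17506481  0.125     ] [ 0.50302592 -0.20166064  0.125     ] 0.027424402998754843 1.3243562505294055
post [ 0.57707952 -0.18589918  0.105     ]
[ 0.11857405 -0.37629474  0.07095252]
```

The wrist view puts the ring at (0.521, -0.192) and the gap at about 1.32 rad. Now I'll go above the mallet.

```bash
python3 -m handwheel '[[[0.119,-0.376,0.02,0,0,-0.328,0.0854],[0.119,-0.376,0.02,0,0,-0.328,0.0854],[0.119,-0.376,0.02,0,0,-0.328,0.0854],[0.119,-0.376,0.02,0,0,-0.328,0.0854],[0.119,-0.376,0.02,0,0,-0.328,0.0854],[0.119,-0.376,0.02,0,0,-0.328,0.0854],[0.119,-0.376,0.02,0,0,-0.328,0.0854],[0.119,-0.376,0.02,0,0,-0.328,0.0854]]]'; python3 -m handwheel '[[[0,0,0,0,0,0,0.0854],[0,0,0,0,0,0,0.0854],[0,0,0,0,0,0,0.0854]]]'
python3 - <<'E'
from h import *
T,im=snap('wrist','malw'); print(T)
print(proj('wrist',[.4976,.2,.126],T))
c=im[140:360,180:460]
cv2.imwrite('pics/malw_c.png',cv2.resize(np.clip(c*1.5,0,255).astype(np.uint8),None,fx=2.8,fy=2.7,interpolation=cv2.INTER_CUBIC))
E
```

```text
clock: 2.58
position: [0.4976, 0.2022, 0.2412]
ee_rot: [0.94, 0.34, -0.0, -0.0]
ft_force: [0.5, -0.0, 0.7]
grip_width: 0.999
clock: 2.95
position: [0.4983, 0.2003, 0.2414]
ee_rot: [0.941, 0.338, 0.0, 0.0]
ft_force: [0.2, 0.2, -0.8]
grip_width: 1.003
(array([0.49828422, 0.20034423, 0.24137632]), array([9.41049846e-01, 3.38267846e-01, 8.43300634e-05, 2.12303784e-04]))
[319.52628622 237.24632494]
```

View pics/malw_c.png

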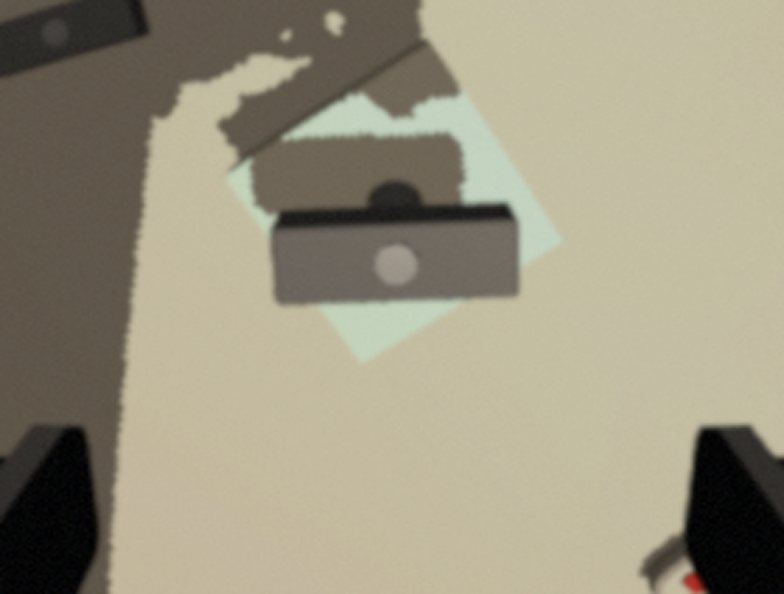

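The head's centre dot is at wrist px (321, 238). Its long edges tilt about 0.05 rad from the jaw axis, so I'll correct for that.

Run:
```python
from h import *
T=(np.array([0.49828422,0.20034423,0.24137632]),np.array([9.41049846e-01,3.38267846e-01,8.43300634e-05,2.12303784e-04]))
W=lambda x,y:(180+x/2.8-.3,140+y/2.7-.3)
M=R.from_quat(T[1]).as_matrix()
print(M.T@(onz('wrist',W(396,265),.126,T)-T[0]),onz('wrist',W(396,265),.126,T))
for p in [((275,305),(518,293)),((278,231),(515,221))]:
    a,b=[onz('wrist',W(*q),.126,T) for q in p];d=M.T@(b-a);print(np.linalg.norm(d),np.arctan2(d[0],d[1]), 'world',np.arctan2(*(b-a)[[1,0]]))
print('tooly',np.arctan2(M[1,1],M[0,1]))
```

```text
[-0.00119777  0.00093271  0.11537674] [0.49798926 0.19882288 0.126     ]
0.06357432299089584 0.05360379478991604 world -0.827041263678046
0.060746806251346486 0.04518089587158853 world -0.8354641617177659
tooly -0.8806450597654408
```

```bash
python3 -m handwheel '[[[-0.001,0.0005,0.03,0,0,-0.045,0.0854],[-0.001,0.0005,0.07,0,0,-0.045,0.0854],[-0.001,0.0005,0.1,0,0,-0.045,0.0854],[-0.001,0.0005,0.125,0,0,-0.045,0.0854],[-0.001,0.0005,0.14,0,0,-0.045,0.0854],[-0.001,0.0005,0.151,0,0,-0.045,0.0854],[-0.001,0.0005,0.151,0,0,-0.045,0.0854],[-0.001,0.0005,0.151,0,0,-0.045,0.0854]]]' 30
python3 - <<'E'
from h import *
T,im=snap('wrist','gr'); print(T)
T,im=snap('scene','grs')
cv2.imwrite('pics/grs_c.png',cv2.resize(np.clip(im[140:300,130:330]*1.5,0,255).astype(np.uint8),None,fx=3.5,fy=3.5,interpolation=cv2.INTER_CUBIC))
E
```

```text
clock: 4.0
position: [0.498, 0.2006, 0.091]
ee_rot: [0.933, 0.36, 0.001, 0.0]
ft_force: [-0.5, 1.0, 1.0]
grip_width: 1.0
(array([0.49796604, 0.20056812, 0.09104333]), array([9.32899879e-01, 3.60135390e-01, 5.59106820e-04, 6.11810800e-05]))
```

View pics/grs_c.png

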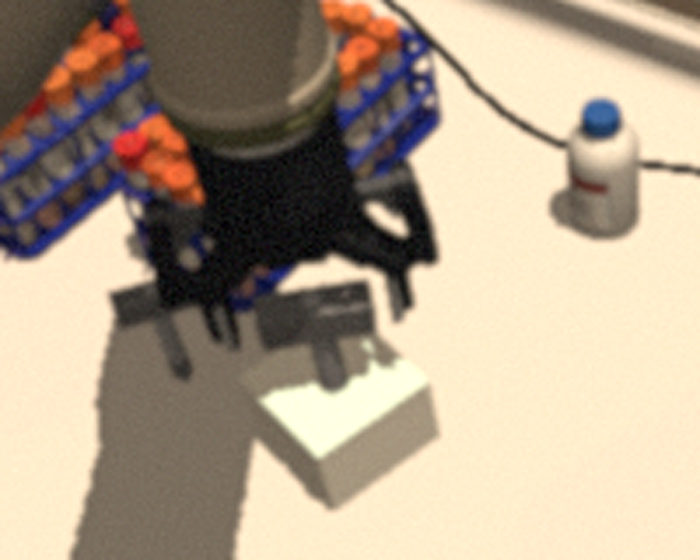

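View pics/gr.png

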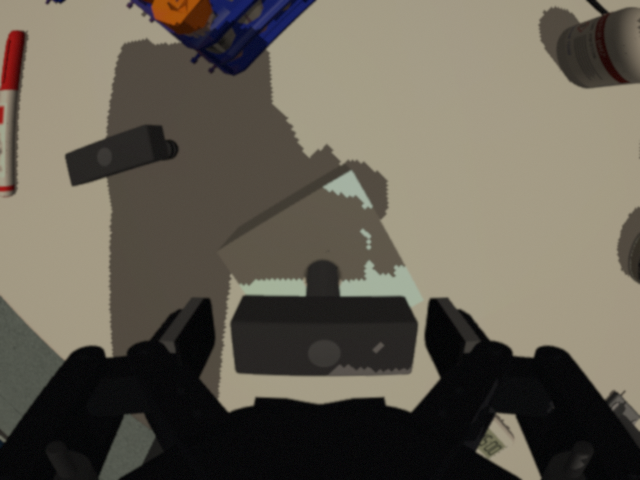

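The head sits centred and level between the open pads, with its ends at wrist px 232 and 418. I'll close the fingers.

```bash
python3 -m handwheel '[[[0,0,0,0,0,0,0.058],[0,0,0,0,0,0,0.058],[0,0,0,0,0,0,0.058],[0,0,0,0,0,0,0.058],[0,0,0,0,0,0,0.058]]]' 35
python3 - <<'E'
from h import *
T,im=snap('wrist','gr2'); print(T, manip.get_obs()['torque'])
M=R.from_quat(T[1]).as_matrix()
for px in [(324,353)]: print(M.T@(onz('wrist',px,.126,T)-T[0]))
E
```

```text
clock: 4.72
position: [0.498, 0.2004, 0.0909]
ee_rot: [0.933, 0.36, 0.001, 0.0]
ft_force: [0.5, -1.2, 5.0]
grip_width: 0.744
(array([0.49796428, 0.20039521, 0.09086206]), array([9.32922623e-01, 3.60076505e-01, 5.07566557e-04, 1.78746428e-04])) [-0.23112271  0.04676357 -0.05951175]
[-0.00115233  0.00139211 -0.03513793]
```

View pics/gr2.png

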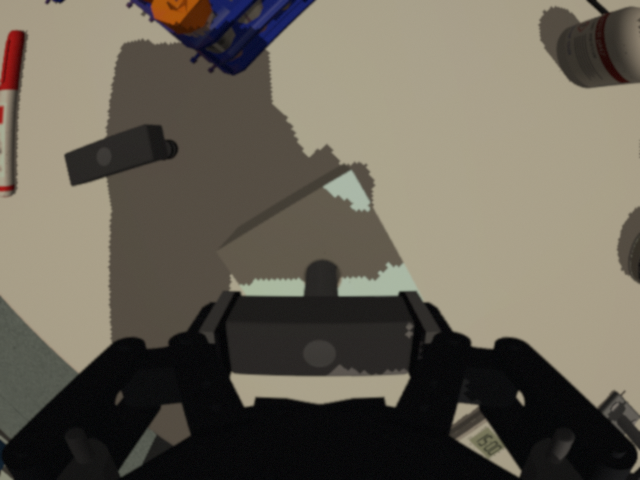

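```bash
python3 -m handwheel '[[[0,0,-0.01,0,0,0,0.058],[0,0,-0.03,0,0,0,0.058],[0,0,-0.06,0,0,0,0.058],[0,0,-0.1,0,0,0,0.058],[0,0,-0.14,0,0,0,0.058],[0,0,-0.18,0,0,0,0.058],[0,0,-0.18,0,0,0,0.058],[0,0,-0.18,0,0,0,0.058]]]'
python3 - <<'E'
from h import *
T,im=snap('wrist','lift'); print(T)
M=R.from_quat(T[1]).as_matrix()
d=M.T@(np.array([.5207,-.1925,.27])-T[0]); print(d,'tooly',np.arctan2(M[1,1],M[0,1]))
E
```

```text
clock: 5.78
position: [0.4971, 0.2002, 0.2702]
ee_rot: [0.933, 0.36, -0.0, 0.0]
ft_force: [-0.3, -0.7, -2.3]
grip_width: 0.743
(array([0.49709819, 0.20023897, 0.27016922]), array([ 9.32874066e-01,  3.60202606e-01, -2.12080309e-04,  1.20426436e-04]))
[-0.24646175  0.30668792  0.00031017] tooly -0.833826147932467
```

View pics/lift.png

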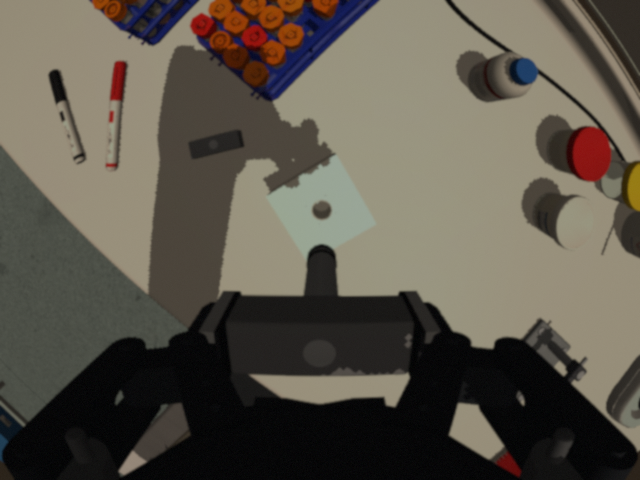

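The mallet is out of the block and hanging straight. I'll carry it over the ring while turning it to the gap angle.

```bash
python3 -m handwheel '[[[-0.02,0.025,0,0,0,0.08,0.058],[-0.05,0.062,0,0,0,0.2,0.058],[-0.08,0.1,0,0,0,0.33,0.058],[-0.11,0.137,0,0,0,0.45,0.058],[-0.14,0.175,0,0,0,0.57,0.058],[-0.17,0.212,0,0,0,0.69,0.058],[-0.2,0.249,0,0,0,0.81,0.058],[-0.22,0.274,0,0,0,0.9,0.058]]]'
python3 - <<'E'
from h import *
T=pose()
M=R.from_quat(T[1]).as_matrix()
d=M.T@(np.array([.5207,-.1925,.27])-T[0]); print(T[0],d,'tooly',np.arctan2(M[1,1],M[0,1]))
E
```

```text
clock: 6.82
position: [0.5179, -0.1527, 0.2692]
ee_rot: [0.996, -0.084, -0.001, -0.0]
ft_force: [-0.3, 0.7, -0.6]
grip_width: 0.742
[ 0.51793906 -0.15267246  0.26916099] [ 0.00940763  0.03879842 -0.00085966] tooly -1.7395108135493398
```

```bash
python3 -m handwheel '[[[0.005,0.02,0,0,0,0.05,0.058],[0.0095,0.0395,0,0,0,0.1,0.058],[0.0095,0.0395,0,0,0,0.1,0.058],[0.0095,0.0395,0,0,0,0.1,0.058],[0.0095,0.0395,0,0,0,0.1,0.058]]]'
python3 - <<'E'
from h import *
T,im=snap('wrist','ov'); o=manip.get_obs();print(o['ft_force'],o['torque'])
Tt,it=snap('top','ovt'); Ts,is_=snap('scene','ovs')
M=R.from_quat(T[1]).as_matrix()
d=M.T@(np.array([.5207,-.1925,.27])-T[0]); print(T[0],d,'tooly',np.arctan2(M[1,1],M[0,1]))
print('foot/head expected in wrist',proj('wrist',T[0]+M@[0,0,.079],T),proj('wrist',T[0]+M@[0,0,-.035],T))
print('ring wrist',proj('wrist',[.5207,-.1925,.125],T))
cv2.imwrite('pics/ov_c.png',cv2.resize(np.clip(im[140:400,180:460]*1.8,0,255).astype(np.uint8),None,fx=2.2,fy=2.2,interpolation=cv2.INTER_CUBIC))
cv2.imwrite('pics/ovs_c.png',cv2.resize(np.clip(is_[190:370,340:480]*1.5,0,255).astype(np.uint8),None,fx=3.3,fy=3.3,interpolation=cv2.INTER_CUBIC))
E
```

```text
clock: 7.45
position: [0.5218, -0.1897, 0.2705]
ee_rot: [0.992, -0.13, 0.0, -0.0]
ft_force: [-0.6, 0.9, -1.8]
grip_width: 0.745
[-0.72568711 -0.68390614 -1.02606015] [-0.03042877 -0.00270396  0.0306291 ]
[ 0.52184369 -0.18970544  0.27047869] [-0.0003841   0.0029951   0.00047811] tooly -1.8317431562139015
foot/head expected in wrist [320.19110338 250.50388125] [320.89898775 348.96590614]
ring wrist [323.78837767 226.49274027]
```

View pics/ov_c.png

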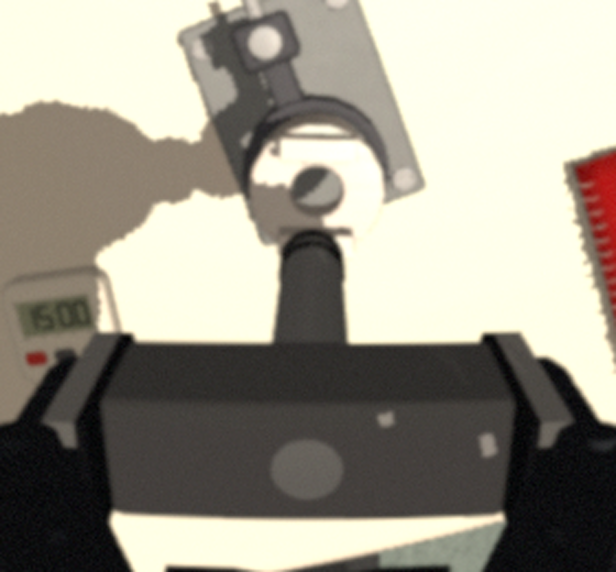

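View pics/ovs_c.png

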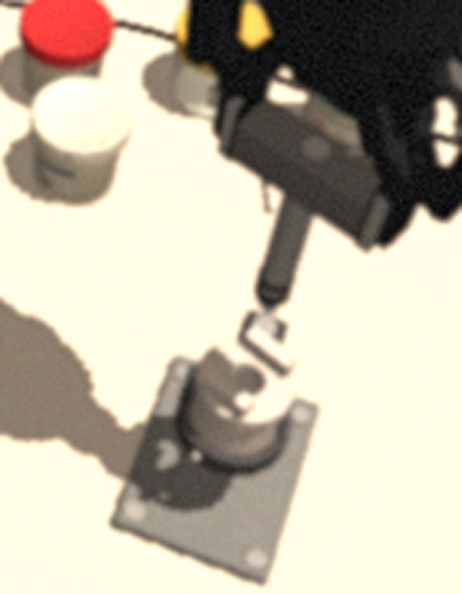

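Run:
```python
from h import *
p=np.zeros(3);q=np.array([0,0,0,1.])
T=(p,q)
W=lambda x,y:(180+x/2.2-.3,140+y/2.2-.3)
for n,px,z in [('foot far edge',W(313,232),.079),('taperL',W(284,258),.070),('taperR',W(342,258),.070),('mark',W(307,469),-.035),('handletopL',W(275,343),-.005),('handletopR',W(347,343),-.005)]:
    print(n,onz('wrist',px,z,T).round(4))
```

```text
foot far edge [0.0035 0.0011 0.079 ]
taperL [-0.0013 -0.0069  0.07  ]
taperR [-0.0013  0.009   0.07  ]
mark [-0.0016 -0.0006 -0.035 ]
handletopL [ 0.0067 -0.0065 -0.005 ]
handletopR [ 0.0067  0.0068 -0.005 ]
```

The cheeks run parallel to the head within about 0.02 rad. The bore sits at wrist px (324, 226), as predicted, and needs a shift of about +2.7 mm in tool y. I'll centre and lower in stages.

```bash
python3 -m handwheel '[[[0.0008,0.0027,0,0,0,0,0.058],[0.0008,0.0027,0.02,0,0,0,0.058],[0.0008,0.0027,0.04,0,0,0,0.058],[0.0008,0.0027,0.05,0,0,0,0.058],[0.0008,0.0027,0.055,0,0,0,0.058],[0.0008,0.0027,0.055,0,0,0,0.058]]]'
python3 - <<'E'
from h import *
T,im=snap('wrist','in1'); o=manip.get_obs();print(o['ft_force'],o['torque'])
Ts,is_=snap('scene','in1s')
M=R.from_quat(T[1]).as_matrix()
d=M.T@(np.array([.5207,-.1925,.27])-T[0]); print(T[0],d,'tooly',np.arctan2(M[1,1],M[0,1]))
print('ring wrist',proj('wrist',[.5207,-.1925,.125],T))
cv2.imwrite('pics/in1_c.png',cv2.resize(np.clip(im[140:400,180:460]*1.8,0,255).astype(np.uint8),None,fx=2.2,fy=2.2,interpolation=cv2.INTER_CUBIC))
cv2.imwrite('pics/in1s_c.png',cv2.resize(np.clip(is_[190:370,340:480]*1.5,0,255).astype(np.uint8),None,fx=3.3,fy=3.3,interpolation=cv2.INTER_CUBIC))
E
```

```text
clock: 8.35
position: [0.5218, -0.1938, 0.2156]
ee_rot: [0.991, -0.131, 0.0, 0.0]
ft_force: [-0.8, 0.7, -0.5]
grip_width: 0.743
[-0.29357231 -0.2049789  -0.20832213] [ 0.03300209 -0.03721789  0.0218058 ]
[ 0.52180918 -0.19382753  0.21555763] [-0.00140195 -0.00098796 -0.05444284] tooly -1.833980875824328
ring wrist [318.62561081 247.42000131]
```

View pics/in1_c.png

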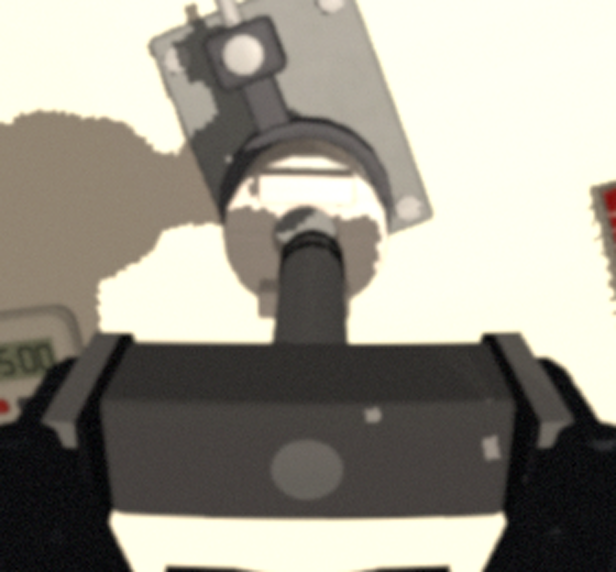

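View pics/in1s_c.png

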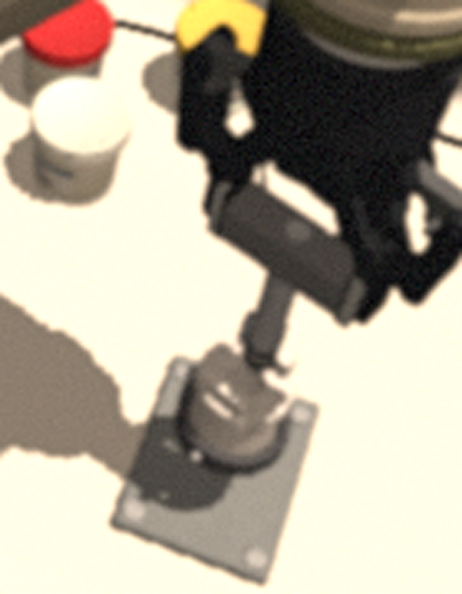

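The bore is at crop (304, 228) and the handle at crop x 313, so the handle is about 1.3 mm too far along +y. I'll correct that, then go down.

```bash
python3 -m handwheel '[[[-0.0002,-0.0014,0,0,0,0,0.058],[-0.0002,-0.0014,0.005,0,0,0,0.058],[-0.0002,-0.0014,0.015,0,0,0,0.058],[-0.0002,-0.0014,0.02,0,0,0,0.058],[-0.0002,-0.0014,0.02,0,0,0,0.058]]]'
python3 - <<'E'
from h import *
T,im=snap('wrist','in2'); o=manip.get_obs();print(o['ft_force'],o['torque'])
M=R.from_quat(T[1]).as_matrix()
d=M.T@(np.array([.5207,-.1925,.27])-T[0]); print(T[0],d,'tooly',np.arctan2(M[1,1],M[0,1]))
print('ring wrist',(proj('wrist',[.5207,-.1925,.125],T)-[180,140])*2.2)
cv2.imwrite('pics/in2_c.png',cv2.resize(np.clip(im[140:400,180:460]*1.8,0,255).astype(np.uint8),None,fx=2.2,fy=2.2,interpolation=cv2.INTER_CUBIC))
E
```

```text
clock: 9.07
position: [0.5215, -0.1923, 0.1946]
ee_rot: [0.991, -0.131, -0.001, -0.0]
ft_force: [0.4, -0.5, -0.9]
grip_width: 0.745
[ 0.40988937 -0.72575305 -0.75255556] [0.01007405 0.01089462 0.00287558]
[ 0.52150551 -0.19230155  0.19459969] [-0.00081263  0.00039505 -0.07539946] tooly -1.8340337556792972
ring wrist [309.97982733 255.46660682]
```

View pics/in2_c.png

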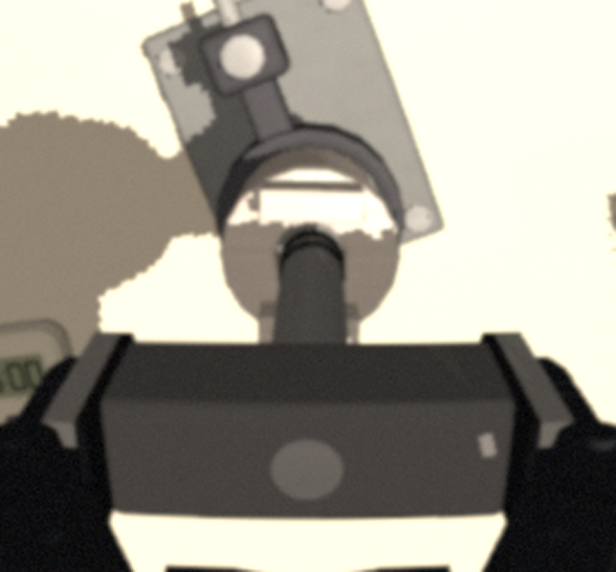

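The handle (x 313) now lines up with the flange and cheeks (centre about 312) and the foot is entering the bore. Lowering on.

```bash
python3 -m handwheel '[[[0,0,0.006,0,0,0,0.058],[0,0,0.014,0,0,0,0.058],[0,0,0.022,0,0,0,0.058],[0,0,0.03,0,0,0,0.058],[0,0,0.038,0,0,0,0.058],[0,0,0.044,0,0,0,0.058],[0,0,0.044,0,0,0,0.058]]]'
python3 - <<'E'
from h import *
T,im=snap('wrist','in3'); o=manip.get_obs();print(o['ft_force'],o['torque'])
Ts,is_=snap('scene','in3s')
M=R.from_quat(T[1]).as_matrix()
d=M.T@(np.array([.5207,-.1925,.27])-T[0]); print(T[0],d,'tooly',np.arctan2(M[1,1],M[0,1]))
cv2.imwrite('pics/in3_c.png',cv2.resize(np.clip(im[140:400,180:460]*1.8,0,255).astype(np.uint8),None,fx=2.2,fy=2.2,interpolation=cv2.INTER_CUBIC))
cv2.imwrite('pics/in3s_c.png',cv2.resize(np.clip(is_[190:370,340:480]*1.5,0,255).astype(np.uint8),None,fx=3.3,fy=3.3,interpolation=cv2.INTER_CUBIC))
E
```

```text
clock: 10.0
position: [0.5216, -0.1923, 0.1508]
ee_rot: [0.991, -0.131, -0.0, -0.0]
ft_force: [-0.2, -0.1, -0.7]
grip_width: 0.745
[-0.34800141  0.09418575 -1.79514796] [-0.00465113 -0.01767249  0.01752431]
[ 0.52164292 -0.1922741   0.15080399] [-0.00094053  0.00045469 -0.11919537] tooly -1.8339579280498521
```

View pics/in3_c.png

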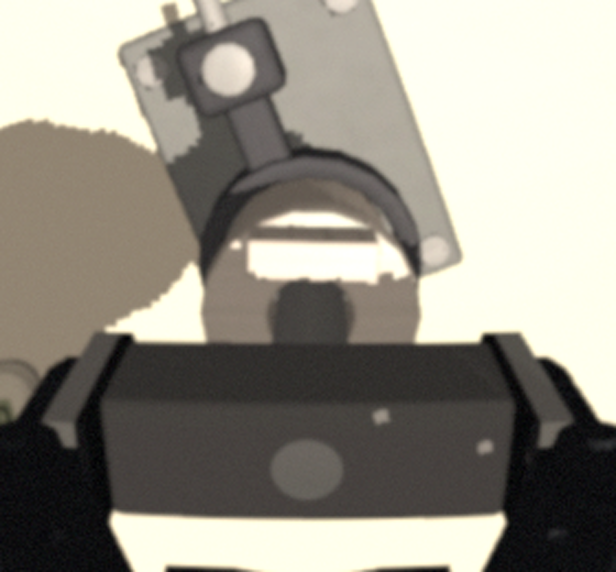

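View pics/in3s_c.png

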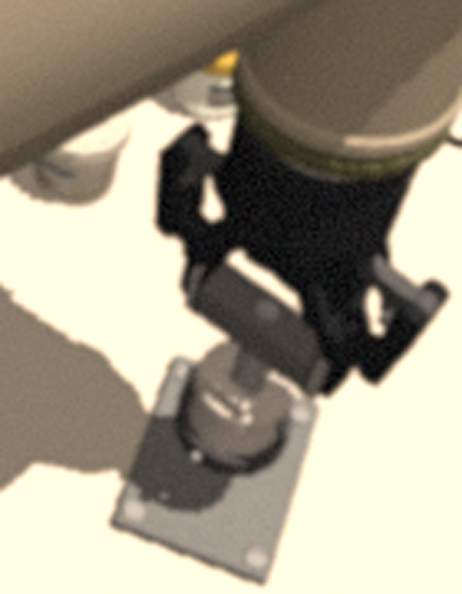

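The handle is down the bore with no contact force. The cheek edge slopes about 0.04 rad relative to the head, so I'll turn +0.04 and lower gently.

```bash
python3 -m handwheel '[[[0,0,0.005,0,0,0.02,0.058],[0,0,0.012,0,0,0.04,0.058],[0,0,0.018,0,0,0.04,0.058],[0,0,0.021,0,0,0.04,0.058],[0,0,0.023,0,0,0.04,0.058],[0,0,0.025,0,0,0.04,0.058],[0,0,0.027,0,0,0.04,0.058],[0,0,0.027,0,0,0.04,0.058]]]'
python3 - <<'E'
from h import *
for i in range(3):
    o=manip.get_obs();print(np.round(o['ft_force'],2),np.round(o['torque'],3)); manip.camera('top')
T,im=snap('wrist','in4')
cv2.imwrite('pics/in4_c.png',cv2.resize(np.clip(im[140:400,180:460]*1.8,0,255).astype(np.uint8),None,fx=2.2,fy=2.2,interpolation=cv2.INTER_CUBIC))
E
```

```text
clock: 11.1
position: [0.5218, -0.1923, 0.1242]
ee_rot: [0.989, -0.151, -0.0, 0.0]
ft_force: [-0.0, -0.3, -1.5]
grip_width: 0.742
[-0.04 -0.27 -1.5 ] [-0.027  0.012  0.046]
[-0.28  1.13 -1.52] [ 0.002 -0.002  0.017]
[-0.55  0.46 -0.57] [-0.005  0.041  0.061]
```

View pics/in4_c.png

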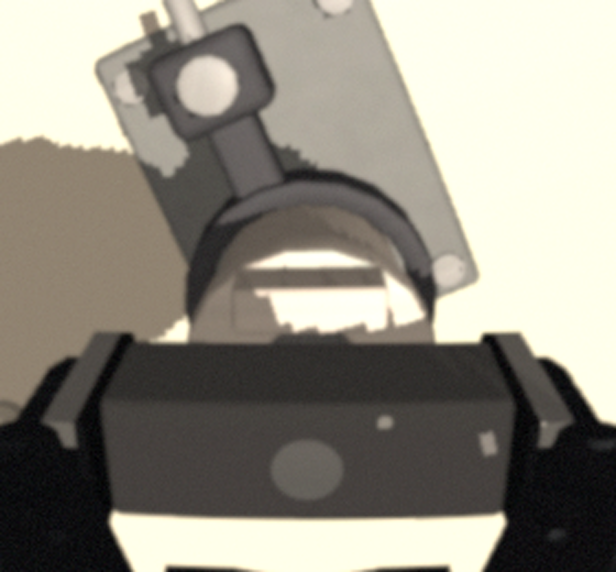

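```bash
python3 -m handwheel '[[[0,0,0.001,0,0,0,0.058],[0,0,0.002,0,0,0,0.058],[0,0,0.003,0,0,0,0.058],[0,0,0.004,0,0,0,0.058],[0,0,0.004,0,0,0,0.058]]]'
python3 - <<'E'
from h import *
for i in range(3):
    o=manip.get_obs();print(np.round(o['ft_force'],2),np.round(o['torque'],3)); manip.camera('top')
E
```

```text
clock: 11.92
position: [0.5218, -0.1923, 0.1202]
ee_rot: [0.989, -0.151, -0.0, 0.0]
ft_force: [0.0, 0.3, -1.3]
grip_width: 0.741
[ 0.01  0.32 -1.27] [-0.031 -0.028  0.073]
[ 0.17 -0.23 -0.75] [ 0.046  0.063 -0.047]
[-0.16  0.36 -0.58] [0.016 0.034 0.031]
```

```bash
python3 -m handwheel '[[[0,0,0.001,0,0,0,0.058],[0,0,0.002,0,0,0,0.058],[0,0,0.003,0,0,0,0.058],[0,0,0.004,0,0,0,0.058],[0,0,0.004,0,0,0,0.058]]]'
python3 - <<'E'
from h import *
for i in range(3):
    o=manip.get_obs();print(np.round(o['ft_force'],2),np.round(o['torque'],3)); manip.camera('top')
T,im=snap('wrist','in5');Ts,is_=snap('scene','in5s')
cv2.imwrite('pics/in5_c.png',cv2.resize(np.clip(im[140:400,180:460]*1.8,0,255).astype(np.uint8),None,fx=2.2,fy=2.2,interpolation=cv2.INTER_CUBIC))
cv2.imwrite('pics/in5s_c.png',cv2.resize(np.clip(is_[190:370,340:480]*1.5,0,255).astype(np.uint8),None,fx=3.3,fy=3.3,interpolation=cv2.INTER_CUBIC))
E
```

```text
clock: 12.7
position: [0.5218, -0.1924, 0.1162]
ee_rot: [0.989, -0.151, -0.0, 0.0]
ft_force: [0.1, 0.6, -1.8]
grip_width: 0.744
[ 0.14  0.63 -1.84] [ 0.018 -0.076  0.01 ]
[-0.21 -0.42 -1.44] [ 0.034 -0.021 -0.026]
[-0.26 -0.63 -1.04] [ 0.038  0.012 -0.024]
```

View pics/in5_c.png

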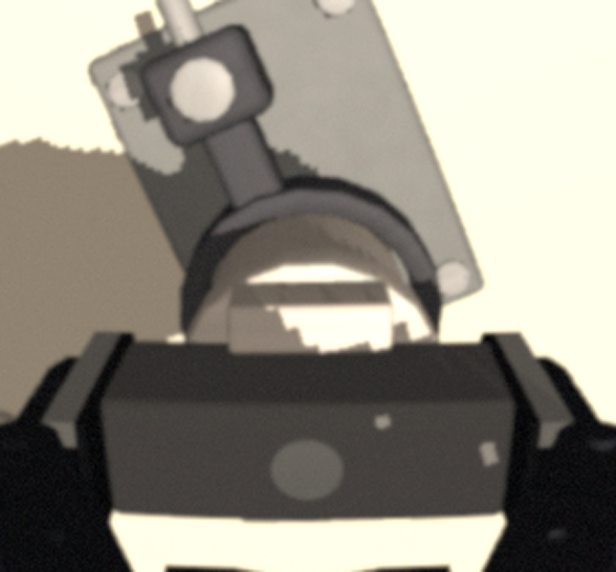

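View pics/in5s_c.png

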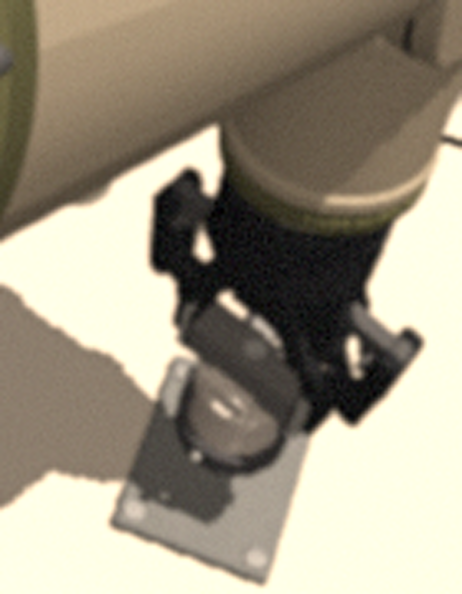

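The head is now down between the cheeks: the cheek's face at (232–390, 300–350) stands in front of it, parallel, and there is no contact force. I'll go on in 1 mm steps until the seat is felt.

```bash
python3 -m handwheel '[[[0,0,0.001,0,0,0,0.058],[0,0,0.002,0,0,0,0.058],[0,0,0.002,0,0,0,0.058]]]'; python3 -m handwheel '[[[0,0,0.0007,0,0,0,0.058],[0,0,0.0007,0,0,0,0.058],[0,0,0.0007,0,0,0,0.058]]]';  python3 - <<'E'
from h import *
for i in range(3):
    o=manip.get_obs();print(np.round(o['position'],4),np.round(o['ft_force'],2),np.round(o['torque'],3)); manip.camera('top')
E
```

```text
clock: 13.32
position: [0.5219, -0.1924, 0.1143]
ee_rot: [0.989, -0.151, 0.0, 0.0]
ft_force: [-0.4, 0.0, -1.6]
grip_width: 0.745
clock: 13.7
position: [0.522, -0.1924, 0.1138]
ee_rot: [0.989, -0.151, 0.0, 0.0]
ft_force: [-1.5, 1.1, 2.0]
grip_width: 0.742
[ 0.522  -0.1924  0.1138] [-1.48  1.13  1.97] [0.069 0.19  0.044]
[ 0.522  -0.1924  0.1138] [0.01 1.38 2.05] [0.144 0.254 0.046]
[ 0.5219 -0.1924  0.1138] [-1.25  0.25  1.94] [0.103 0.232 0.039]
```

The seat is felt at TCP z 0.1138 with about 3 N, where 0.114 was predicted. Letting go.

```bash
python3 -m handwheel '[[[0,0,0,0,0,0,0.066],[0,0,0,0,0,0,0.07],[0,0,0,0,0,0,0.078],[0,0,0,0,0,0,0.0854],[0,0,0,0,0,0,0.0854],[0,0,0,0,0,0,0.0854]]]'
python3 - <<'E'
from h import *
T,im=snap('wrist','rel');print(np.round(manip.get_obs()['ft_force'],2))
cv2.imwrite('pics/rel_c.png',cv2.resize(np.clip(im[140:400,180:460]*1.8,0,255).astype(np.uint8),None,fx=2.2,fy=2.2,interpolation=cv2.INTER_CUBIC))
E
```

```text
clock: 14.6
position: [0.5219, -0.1924, 0.1136]
ee_rot: [0.989, -0.151, 0.0, 0.0]
ft_force: [1.2, 0.2, -1.0]
grip_width: 0.998
[ 0.72 -0.01  0.08]
```

View pics/rel_c.png

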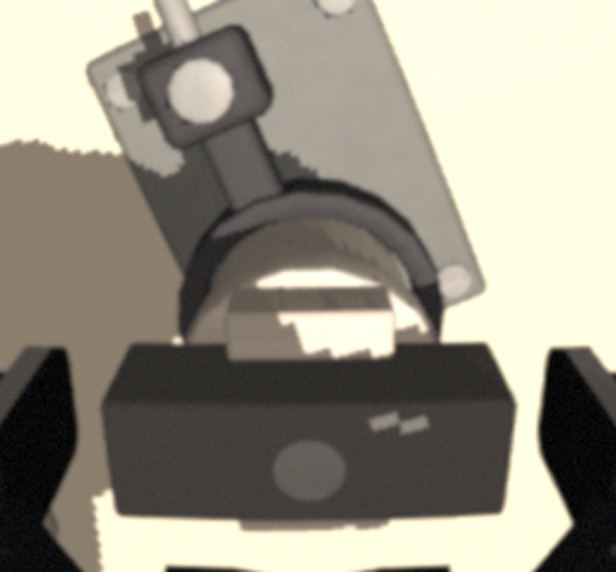

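The fingers are open and clear on both sides, and the head is centred between the two cheeks. Retreating straight up, then checking.

```bash
python3 -m handwheel '[[[0,0,-0.01,0,0,0,0.0854],[0,0,-0.03,0,0,0,0.0854],[0,0,-0.06,0,0,0,0.0854],[0,0,-0.1,0,0,0,0.0854],[0,0,-0.14,0,0,0,0.0854],[0,0,-0.14,0,0,0,0.0854],[0,0,-0.14,0,0,0,0.0854]]]'
python3 - <<'E'
from h import *
T,im=snap('wrist','fin');print(T)
Ts,is_=snap('scene','fins')
print('exp mark px home',proj('wrist',[.5207,-.1925,.149],T), 'if on cheeks',proj('wrist',[.5207,-.1925,.161],T), proj('scene',[.5207,-.1925,.149]),proj('scene',[.5207,-.1925,.161]))
cv2.imwrite('pics/fin_c.png',cv2.resize(np.clip(im[140:360,180:460]*1.8,0,255).astype(np.uint8),None,fx=2.8,fy=2.7,interpolation=cv2.INTER_CUBIC))
cv2.imwrite('pics/fins_c.png',cv2.resize(np.clip(is_[190:370,280:480]*1.5,0,255).astype(np.uint8),None,fx=3.3,fy=3.3,interpolation=cv2.INTER_CUBIC))
E
```

```text
clock: 15.52
position: [0.5217, -0.1923, 0.2536]
ee_rot: [0.989, -0.151, 0.0, 0.0]
ft_force: [-0.4, -0.6, -0.9]
grip_width: 1.001
(array([ 0.52171066, -0.19231047,  0.25359584]), array([ 9.88533039e-01, -1.51004723e-01,  1.63274560e-05,  7.01622793e-05]))
exp mark px home [320.78326052 240.8546372 ] if on cheeks [320.85377444 245.74066985] [416.96438066 296.02321598] [418.27815858 292.09142405]
```

View pics/fin_c.png

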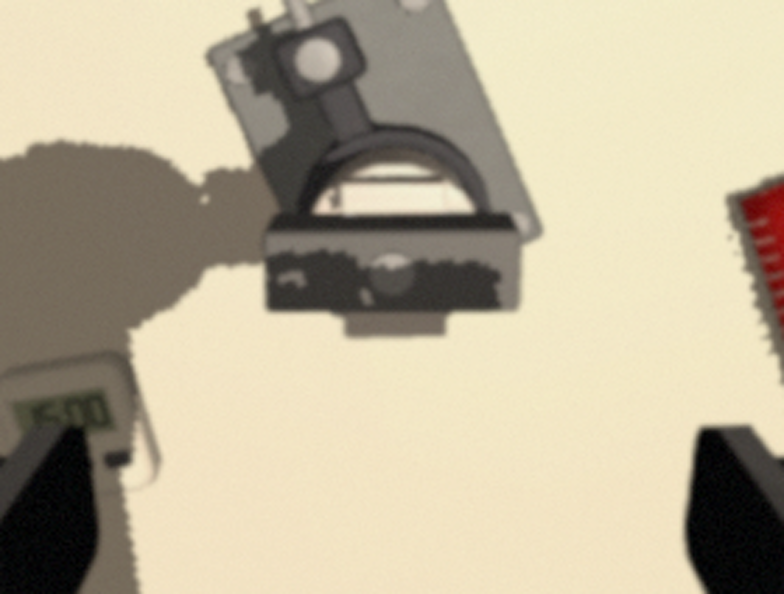

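View pics/fins_c.png

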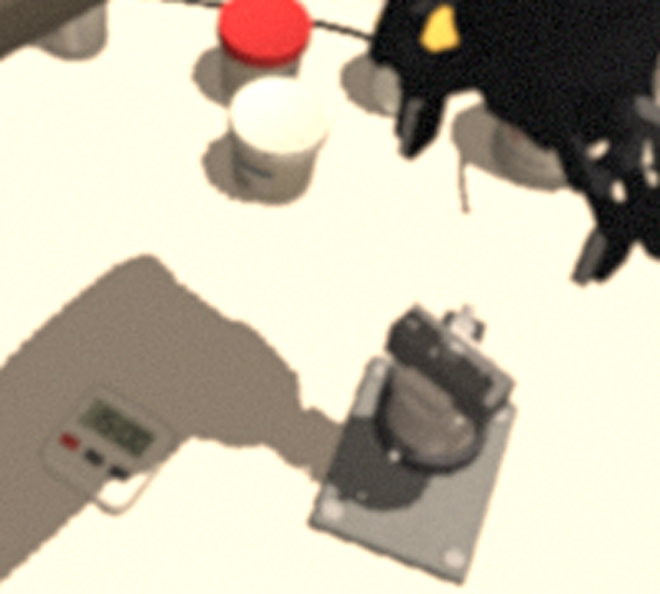

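After release the head's centre dot is at wrist px (319, 241). Home predicts (321, 241), and resting on the cheeks would give row 246. The head lies between the cheeks, the arm is clear, and the timer and cup look undisturbed. Handing in.

```bash
python3 -c "
from workcell import manip
print(manip.hand_in())"
```

```text
the job is handed in; nothing more can be done
None
```

The mallet is home in the collar and released, and the job is handed in at about 15.6 s. I took the larger mallet from the block by its head's end faces and lowered it handle-first through the collar. It went in at the angle I had measured, with no searching turn needed.

**Last checks:**
- **Seating:** I felt the seat at TCP z = 0.1138 m, against 0.114 m predicted for home. Contact was about 3 N, and no other contact showed on the way down.
- **Position after release:** the head's centre dot is within about 2 px of where home predicts, and its row fits home (241), not resting on the cheeks (246). The head lies parallel between the cheeks.
- **Robot:** the fingers opened clear of the head and backed off straight up, and the wrist force was near zero.
- **Timer, cup and bottle:** the timer and cup look where they were in the final pictures. The bottle was not in my final crops, so I did not check it at the end, but the arm did not go near it.

**Disagreement:** the first top-view estimate of the gap angle was 1.23 rad, against 1.32 rad from the closer wrist view. I started at 1.31 and turned 0.04 rad the other way, to about 1.27, when the close-up showed the cheeks slightly off. The head then dropped in freely.

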